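File a shell specimen in the collection rack

ROBOT

A 6-joint arm with a two-finger parallel gripper is mounted at the origin on the work surface. World frame = base frame: x ahead of the robot, y to its left, z up, the work surface at z = 0. Lengths are in m, angles in rad, forces in N, time in s.
With the tool pointing down it reaches from about 0.325 to 0.85 m from the base axis. Payload 15.5 kg.
Tool frame: the origin (TCP) lies midway between the tips of the shut fingers; the grasp point (between the pads) lies 19 mm behind it; z points along the fingers, x is the direction in which the jaws open and shut, and the axes are right-handed (so a half turn about z gives the same grasp; the last joint's range is limited). The gripper opens to 91 mm and grips with 3 to 60 N. Pads are 32 mm wide; open, the fingers measure 118 mm over their backs; the gripper's body (76 mm by 178 mm) begins 60 mm behind the grasp point.
Start: joints at [1.103, 0.494, 1.345, -0, 1.302, -0.096], TCP at [0.227, 0.582, 0.214] pointing down, gripper open.
Joint ranges: [-2.91, 2.91], [-0.82, 2.16], [0.22, 2.67], [-1.22, 4.37], [0.12, 2.79], [-3.08, 3.08]. Speed limits (rad/s): [1.89, 1.89, 2.57, 3.01, 3.01, 3.01].

INTERFACE

Orientations are given as a unit quaternion [w, x, y, z].
In Python, from station import observe, grab_frame, get_calibration, sign_off, regions_of, mark_of gives the robot as it stands.
- The arm moves only by the tool play_rows, never from a script. Its argument "motion" is a list of rows, each an object of numbers: "ax", "ay", "az": the turn, a rotation vector about the tool's x, y, z in degrees; "x", "y", "z": the shift along the tool's x, y, z in m; "jaw": the opening, from 0 (shut) to 1 (fully open). A call has 1 to 10 rows; each row shifts and turns the commanded pose from where the row before left it, along the tool's axes as they then stand; what a row does not reach is not made up. A row lasts 1/8 s, in which the tool goes at most 62.5 mm and 10.7 degrees, less where a joint would pass 70% of its speed; a pose out of reach is approached as far as the arm can. A call with a gripper value outside its range is refused whole. The fingers move at their own pace and stop on an object; "newtons" is the grip in N (left out, the last holds). Time passes only in rows, so rows that do not move let the fingers close. It gives the time, the measured TCP pose, the force and the opening at its end, in the units of the state.
- observe(): the state, without advancing time (a new reading comes with each control period).
- grab_frame(name): name is "scene" or "top" or "wrist"; returns (picture, depth): 400x640x3 uint8, red, green, blue; 400x640 float32, m along the optical axis (not along the pixel's ray), 0 where there is no reading.
- get_calibration(name): a dict with "fx", "fy", "cx", "cy" (pixels), "k1" (the pictures are not rectified: a ray, as slopes to the right and down, at radius r is drawn at 1 + k1 r^2 times it, then the intrinsics apply), "rvec" (rotation vector, rad) and "tvec" (3), from world to camera coordinates, as OpenCV has them; the wrist camera has in their place "hand_eye" (4x4, takes a point from camera to tool coordinates, whose origin is the TCP and whose axes are the tool frame's). Camera axes: x right, y down, z forward; pixel columns grow to the right and rows downward; lengths in m; the calibration is good to about 2 mm. A picture is of the moment at which its call begins: read the wrist's pose just before it. get_calibration takes no time and is no camera call.
- sign_off(): hands the job in, once; it reports no verdict.
Trained networks look in the newest picture that a camera, given by its name, has taken for a name from the list of things; names that differ only in an ending like _2 or _b are one class to them, and where a whole thing is asked for, a point or a joint stands for the part that bears it (a point fixed in the world has none). Each returns a list of dicts, best first, with "score" (0 to 1); they miss things now and then, are a little off and sometimes report something else, mostly with a low value. They report only what shows in the picture. A call takes as long as a camera call. They do not tell look-alikes from the thing itself.
- regions_of(camera, thing): "mask" (400x640 bool, what is visible of it) and "extent" ([left, top, right, bottom] as shares, 0 to 1, of the picture: columns of its width, rows of its height, round what is visible of it).
- mark_of(camera, thing): "at" ([row, column] as shares, 0 to 1, of the picture: columns of its width, rows of its height: a listed point, or the origin of a listed thing).
The state is a dict: "t": time; "joints": joint angles; "dq": joint speeds; "tau": joint torques, N m; "tcp_pos": TCP position; "ee_rot": TCP orientation; "force": force on the tool from outside, world axes, zero at the start; "torque": the same for the moment, N m; "opening": opening from 0.0 (shut) to 1.0 (fully open).
Only numpy, scipy, OpenCV 4.12 (cv2) and the standard library are available. Lean on these libraries where they do the work, as an engineer would, in place of code of your own. Each camera call takes 0.05 s, during which the arm holds its last target.

TASK

Pull the rack's tray straight out to its stop, then set the green-lidded specimen box upright inside the empty white card tray that lies in it; lower it in, do not drop it. Then push the tray fully home again; leave the other two boxes and the card tray lying in the tray, and do not disturb the blue-lidded box, the mounted whelk or the jar on the table.

Things in the scene. Friction and masses are not known exactly. Their poses are not given: they have to be found in the camera images.
- tray (a joint): how far the wooden tray is pulled out of the rack, towards the robot: 0 = fully home, 0.15 m = at its stop. Light friction; it stays where it is left. The fixed rack (galvanised posts, plywood boards) is 270 deep x 406 wide x 187 mm high, its front roughly facing the robot; the tray runs under its top board, 173 mm above the table. Shells are fixed on the rear half of the top.
- tray_handle (a point): centre of the tray's steel bar handle, 162 mm above the table; x points into the rack (the tray slides out along -x), z up. Bar 120 mm long (y), 11 mm thick, 34 mm free behind it. From here the tray's 12 mm front panel spans x = 40 to 52 mm (top 8 mm above the bar's centre); the rack's top board begins at x = 70 mm when the tray is home, its top 23 mm above the bar's centre.
- tray_mid (a point): point on the upper face of the tray's floor, 103 mm above the table, 52 mm behind the panel's inner face and midway across; axes as tray_handle's. Inside 276 (x) x 345 (y) mm; side and rear walls 22 mm above the floor. Dividers 10 mm high at y = -57.5 and +57.5 mm part three lanes; in any order these hold the card tray, the orange-lidded and the grey-lidded box.
- card_tray: the empty open white card tray, loose on the tray's floor, 146 (x) x 96 (y) x 18 (z) mm outside, walls and bottom 3 mm, so 140 x 90 mm inside; origin at the centre of its underside, x lengthwise (front to back of the rack), z up. The green box goes in lengthwise.
- green_box: clear specimen box with a green lid and clips and a shell inside, 110 (x) x 58 (y) x 50 (z) mm, about 0.2 kg; origin at the centre of its underside, x lengthwise, z up. The box to file; it stands on the table to the robot's left.
- orange_box: clear specimen box with a orange lid and clips and a shell inside, 110 (x) x 58 (y) x 50 (z) mm, about 0.2 kg; origin at the centre of its underside, x lengthwise, z up. It stands in one lane of the tray and stays there.
- grey_box: clear specimen box with a dark grey lid and clips and a shell inside, 110 (x) x 58 (y) x 50 (z) mm, about 0.2 kg; origin at the centre of its underside, x lengthwise, z up. It stands in one lane of the tray and stays there.
- blue_box: clear specimen box with a blue lid and clips and a shell inside, 110 (x) x 58 (y) x 50 (z) mm, about 0.2 kg; origin at the centre of its underside, x lengthwise, z up. It stands on the table and is not to be moved.
- whelk: pink whelk shell 150 mm long and 72 mm thick, 78 mm high, on a clear plate 130 x 75 x 8 mm; origin at the centre of the plate's underside; a bystander on the right of the table.
- jar: closed jar, 64 mm in diameter, 100 mm high, standing; origin at the centre of its underside; a bystander on the right of the table.
Things that resemble listed ones, but are neither listed nor needed, are in the scene too. What is shaped like the green_box but yellow is not meant.

How it is judged:
On the way, in this order (a step that is already met when the one before it is completed fails the run):
1. the tray is pulled out to its stop (within 6 mm) (value of joint tray above 0.144 m), for 0.3 s.
2. the green box stands in the card tray, released, with the tray out (x of green_box in the frame of card_tray between -0.02 and 0.02 m and y of green_box in the frame of card_tray between -0.02 and 0.02 m and z of green_box in the frame of card_tray between -0.002 and 0.008 m and angle between green_box's own z axis and vertical below 0.1 rad and contact force between the fingers and green_box below 0.1 N and value of joint tray above 0.1 m), for 0.3 s.
At the end, for the whole second after the job is handed in: The tray is fully home (within 6 mm); the green box stands upright on the bottom of the card tray, within 20 mm of its centre each way, released and at rest; the card tray and the orange- and grey-lidded boxes lie flat on the tray's floor (value of joint tray below 0.006 m and x of green_box in the frame of card_tray between -0.02 and 0.02 m and y of green_box in the frame of card_tray between -0.02 and 0.02 m and z of green_box in the frame of card_tray between -0.002 and 0.008 m and angle between each of green_box, card_tray, orange_box, grey_box's own z axis and vertical below 0.1 rad and contact force between the fingers and green_box below 0.1 N and linear speed of green_box below 0.02 m/s and x of card_tray in the frame of tray_mid between -0.06 and 0.24 m and y of card_tray in the frame of tray_mid between -0.18 and 0.18 m and z of card_tray in the frame of tray_mid between -0.008 and 0.008 m and x of orange_box in the frame of tray_mid between -0.06 and 0.24 m and y of orange_box in the frame of tray_mid between -0.18 and 0.18 m and z of orange_box in the frame of tray_mid between -0.008 and 0.008 m and x of grey_box in the frame of tray_mid between -0.06 and 0.24 m and y of grey_box in the frame of tray_mid between -0.18 and 0.18 m and z of grey_box in the frame of tray_mid between -0.008 and 0.008 m); the robot touches nothing.
It fails at once if the green box is dropped or flung: moves faster than 0.5 m/s while no finger holds it (contact force between the fingers and green_box below 0.1 N and linear speed of green_box above 0.5 m/s).
It fails at once if the card tray or a box already in the tray is lifted more than 25 mm off the tray's floor (z of any of card_tray, orange_box, grey_box in the frame of tray_mid above 0.025 m).
It fails at once if the blue box, the whelk or the jar is moved by more than 30 mm (distance of any of blue_box, whelk, jar from where it was at the start of the episode above 0.03 m).
It also fails if it takes over 70 s, if anything falls off the work surface, if the arm or the gripper's body presses on something with over 40 N, if the wrist force passes 120 N, or if a joint passes its speed limit or range.

## Working session

There is one attempt and no reset: what is moved stays moved. The work goes in short steps, Python scripts to look and compute and a tool call to move; the robot and the scene stay as the last step left them, time stands still between calls to the robot, and variables do not carry over. Pictures are saved under pics/ and viewed, and the job is handed in when it is done.

Besides the shell and the picture viewer there is one more tool, called after "Emit:" as a command line: name --argument value ..., lists and objects as JSON in quotes. play_rows: Moves the arm, as the interface text tells. Its arguments: {"type":"object","properties":{"motion":{"type":"array"},"newtons":{"type":"number"}},"required":["motion"]}

```bash
mkdir -p pics; ls; cat > h.py <<'E'
import numpy as np, cv2
from station import *
from scipy.spatial.transform import Rotation as R
def rot(q): return R.from_quat([q[1],q[2],q[3],q[0]]).as_matrix()
def cam2world(name,st=None):
    c=get_calibration(name)
    if 'rvec' in c:
        Rm=cv2.Rodrigues(np.array(c['rvec'],float))[0]; t=np.array(c['tvec'],float)
        T=np.eye(4);T[:3,:3]=Rm.T;T[:3,3]=-Rm.T@t
    else:
        st=st or observe()
        W=np.eye(4);W[:3,:3]=rot(st['ee_rot']);W[:3,3]=st['tcp_pos']
        T=W@np.array(c['hand_eye'])
    return c,T
def pts(name,uv,z,st=None):
    c,T=cam2world(name,st)
    K=np.array([[c['fx'],0,c['cx']],[0,c['fy'],c['cy']],[0,0,1.]])
    uv=np.array(uv,float).reshape(-1,1,2)
    n=cv2.undistortPoints(uv,K,np.array([c['k1'],0,0,0.]))[:,0]
    z=np.array(z,float).reshape(-1,1)
    P=np.hstack([n*z,z])
    return P@T[:3,:3].T+T[:3,3]
def cloud(name,depth,st=None):
    v,u=np.mgrid[0:400,0:640]
    P=pts(name,np.stack([u.ravel(),v.ravel()],1),depth.ravel(),st).reshape(400,640,3)
    P[depth<=0]=np.nan
    return P
def onplane(name,uv,zw,st=None):
    a=pts(name,uv,np.ones(len(uv)),st);c,T=cam2world(name,st);o=T[:3,3]
    d=a-o; s=(zw-o[2])/d[:,2]; return o+d*s[:,None]
def save(name,img): cv2.imwrite('pics/'+name,img[:,:,::-1])
E
python3 - <<'E'
from h import *
for n in ['scene','top','wrist']:
    st=observe();p,d=grab_frame(n);save(n+'0.png',p);np.savez('/tmp/'+n+'0.npz',p=p,d=d)
    print(n,get_calibration(n))
print(observe())
E
```

```text
pics
scene {'fx': 494.14037985110537, 'fy': 494.14037985110537, 'cx': 320.7163307350543, 'cy': 199.13825807722762, 'k1': -0.1001022360999781, 'rvec': array([ 2.10701815,  1.00739155, -0.45859148]), 'tvec': array([-0.34795828, -0.22718772,  1.86255818])}
top {'fx': 402.53693658766366, 'fy': 402.53693658766366, 'cx': 325.5783172698367, 'cy': 189.0799908260775, 'k1': 0.004072477643248938, 'rvec': array([ 2.15847304, -2.12915307,  0.17305089]), 'tvec': array([-0.0395365 ,  0.5994878 ,  1.18582808])}
wrist {'fx': 289.5645329786286, 'fy': 289.5645329786286, 'cx': 312.1812605613448, 'cy': 197.54604305404106, 'k1': -0.0397915318443261, 'hand_eye': array([[ 9.99999868e-01,  4.83151403e-04, -1.73079907e-04,
        -6.11993550e-04],
       [-4.14262907e-04,  9.58974269e-01,  2.83492820e-01,
        -8.06306145e-02],
       [ 3.02949131e-04, -2.83492711e-01,  9.58974343e-01,
        -1.70048931e-01],
       [ 0.00000000e+00,  0.00000000e+00,  0.00000000e+00,
         1.00000000e+00]])}
{'t': 0.15, 'joints': array([ 1.10351144e+00,  4.94053683e-01,  1.34600887e+00, -8.32975515e-06,
        1.30248614e+00, -9.55193714e-02]), 'dq': array([ 0.00091099, -0.00117369, -0.00108583,  0.00027804,  0.0015273 ,
       -0.0020756 ]), 'tau': array([ 3.03782272e-04, -8.79216170e+01, -3.82055676e+01,  7.07013812e-02,
        5.00550983e-02, -4.01834836e-05]), 'tcp_pos': array([0.22691252, 0.58202987, 0.2134602 ]), 'ee_rot': array([ 2.34365978e-04,  8.25608421e-01,  5.64243304e-01, -4.16644498e-04]), 'force': array([-0.1599742 ,  0.50923789,  0.90932575]), 'torque': array([-0.025314  ,  0.01719847,  0.02981926]), 'opening': 1.000944850863144}
```

View pics/scene0.png

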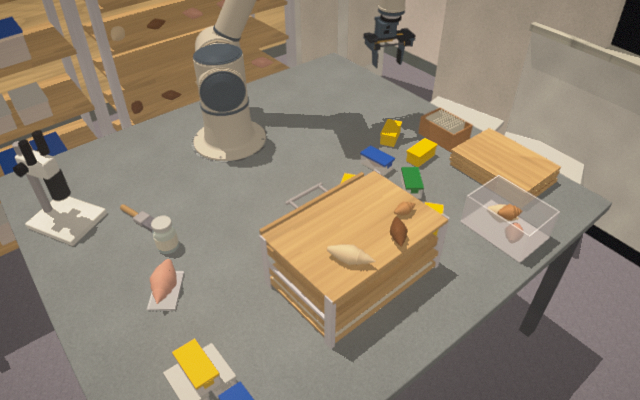

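View pics/top0.png

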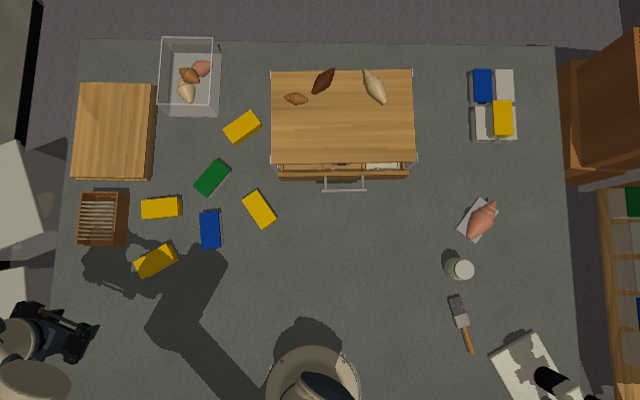

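View pics/wrist0.png

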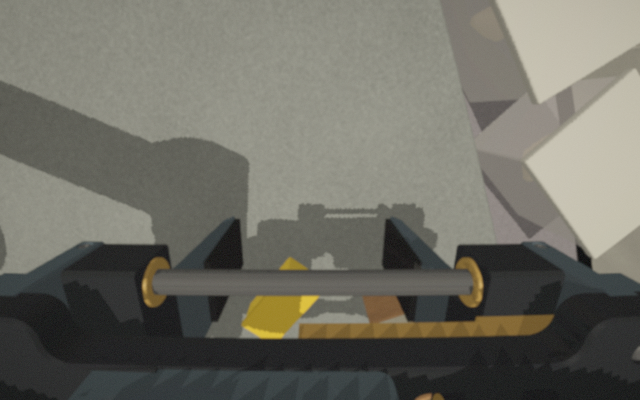

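```bash
python3 - <<'E'
from h import *
for cam,things in [('top',['tray_handle','tray_mid','tray','green_box','blue_box','whelk','jar','card_tray']),('scene',['tray_handle','green_box'])]:
    for t in things:
        print(cam,t)
        for m in mark_of(cam,t)[:4]: print('  mark',round(m['score'],2),[round(m['at'][1]*640),round(m['at'][0]*400)])
        for m in regions_of(cam,t)[:4]: print('  reg',round(m['score'],2),np.round(np.array(m['extent'])*[640,400,640,400]).astype(int))
print(observe()['t'])
E
```

```text
top tray_handle
  mark 0.47 [344, 157]
  reg 0.92 [280 165 408 195]
  reg 0.54 [366 163 399 173]
top tray_mid
  mark 0.88 [343, 158]
  reg 0.65 [278 162 410 194]
top trayTraceback (most recent call last):
  File "<stdin>", line 5, in <module>
ValueError: it knows: blue_box, card_tray, green_box, grey_box, jar, orange_box, tray_handle, tray_mid, whelk
```

The top view shows the green box at (212,177). It is the only green one: the yellow look-alikes are at (242,127), (160,208), (259,208), (155,260) and (503,118), and the blue box is at (210,229). The handle bar is at about (345,190), the whelk at (478,218) and the jar at (460,269). The white card seems to be in the right lane, at about (383,166).

```bash
python3 - <<'E'
from h import *
z=np.load('/tmp/top0.npz');p,d=z['p'],z['d']
P=cloud('top',d)
hsv=cv2.cvtColor(p,cv2.COLOR_RGB2HSV)
def box(lo,hi,x0,y0,x1,y1,zz=None):
    m=cv2.inRange(hsv,np.array(lo),np.array(hi));k=np.zeros_like(m);k[y0:y1,x0:x1]=m[y0:y1,x0:x1]
    return k>0
g=box((45,80,30),(85,255,255),185,150,240,205)
Q=P[g];print('green z',np.nanpercentile(Q[:,2],[5,50,95]),g.sum())
Q=Q[np.isfinite(Q[:,0])];
r=cv2.minAreaRect((Q[Q[:,2]>.04][:,:2]*1000).astype(np.float32));print('green',r,cv2.boxPoints(r))
b=box((105,80,30),(125,255,255),190,205,230,255);Q=P[b];Q=Q[np.isfinite(Q[:,0])]
print('blue',cv2.minAreaRect((Q[:,:2]*1000).astype(np.float32)),np.median(Q[:,2]))
y=box((18,100,60),(32,255,255),235,180,285,235);Q=P[y];Q=Q[np.isfinite(Q[:,0])]
print('yel',cv2.minAreaRect((Q[:,:2]*1000).astype(np.float32)),np.median(Q[:,2]))
# handle
K=P[170:200,310:380]; m=(K[...,2]>0.13)&(K[...,2]<0.19)
for v in range(178,196):
    row=P[v,315:375]; mm=(row[:,2]>0.14)
    if mm.sum(): print(v,np.where(mm)[0].min()+315,np.where(mm)[0].max()+315,mm.sum(),np.round(np.nanmean(row[mm],0),3))
# handle bar points
K=P[184:196,318:372].reshape(-1,3);K=K[(K[:,2]>0.145)&(K[:,2]<.18)]
r=cv2.minAreaRect((K[:,:2]*1000).astype(np.float32));print('bar',r,len(K))
# rack top
K=P[90:160,270:415].reshape(-1,3);K=K[(K[:,2]>.175)&(K[:,2]<.2)]
r=cv2.minAreaRect((K[:,:2]*1000).astype(np.float32));print('top',r,np.median(K[:,2]))
for n,uv in [('jar',(460,269)),('whelk',(480,218))]: print(n,P[uv[1],uv[0]])
save('crop0.png',cv2.resize(p[100:270,190:430],None,fx=3,fy=3,interpolation=cv2.INTER_CUBIC))
E
```

```text
green z [0.04509888 0.04957929 0.05366457] 694
green ((629.7612915039062, 319.97808837890625), (58.877593994140625, 110.03679656982422), 53.29969787597656) [[568.05554 329.2555 ]
 [656.28    263.49426]
 [691.46704 310.70068]
 [603.24255 376.4619 ]]
blue ((472.86199951171875, 322.6678161621094), (119.46246337890625, 73.49260711669922), 7.025698184967041) 0.049259091506778874
yel ((539.5562133789062, 174.27389526367188), (124.8406753540039, 57.860408782958984), 36.9451904296875) 0.049266558388693094
178 315 363 8 [ 0.614 -0.06   0.16 ]
179 324 363 6 [ 0.611 -0.08   0.165]
180 324 363 6 [ 0.608 -0.08   0.165]
181 324 363 6 [ 0.605 -0.08   0.165]
182 324 363 6 [ 0.602 -0.08   0.165]
183 324 363 6 [ 0.599 -0.08   0.164]
184 324 363 6 [ 0.597 -0.08   0.164]
185 324 363 6 [ 0.594 -0.08   0.165]
186 324 363 6 [ 0.591 -0.08   0.166]
187 324 364 7 [ 0.588 -0.088  0.164]
188 324 366 14 [ 0.586 -0.107  0.165]
189 321 367 46 [ 0.582 -0.08   0.166]
190 321 367 47 [ 0.579 -0.082  0.167]
191 321 366 46 [ 0.577 -0.08   0.166]
192 321 353 33 [ 0.574 -0.062  0.164]
bar ((585.2072143554688, -81.71562194824219), (23.513647079467773, 127.439453125), 0.766936719417572) 211
top ((762.7765502929688, -74.708251953125), (202.64332580566406, 400.38568115234375), 1.0646694898605347) 0.18455529298519324
jar [ 0.36694861 -0.41706044  0.09811038]
whelk [ 0.51579608 -0.4920178   0.06972026]
```

View pics/crop0.png

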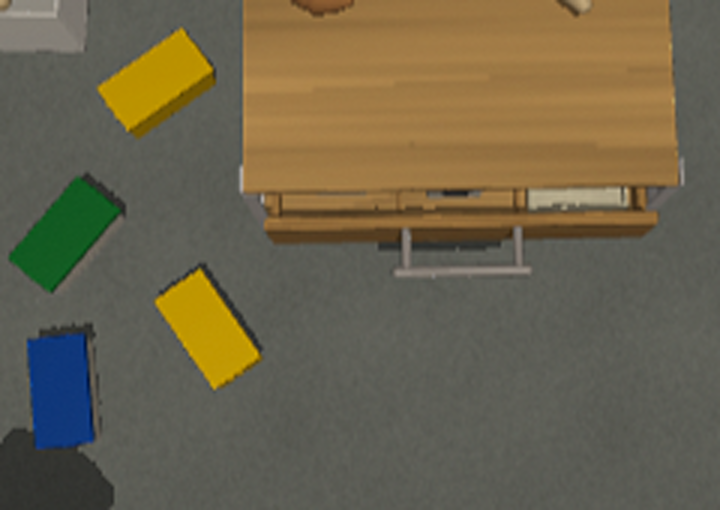

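Only one green box exists, and the crop confirms it: green lid at crop (67,233). The card tray is in the right lane. I'll rotate and move above the handle.

Emit:
play_rows --motion '[{"az": 9.7,"z": -0.01,"jaw": 0.33},{"az": 9.7,"z": -0.01,"jaw": 0.33},{"az": 9.7,"z": -0.01,"jaw": 0.33},{"az": 9.7,"z": -0.01,"jaw": 0.33},{"az": 9.7,"jaw": 0.33},{"az": 9.7,"jaw": 0.33},{"az": 9.5,"jaw": 0.33},{"x": 0.027,"y": 0.051,"jaw": 0.33},{"x": 0.027,"y": 0.051,"jaw": 0.33},{"x": 0.027,"y": 0.051,"jaw": 0.33}]' --newtons 30

```text
invalid input at $.motion[0]: expected keys ax, ay, az, x, y, z, jaw
```

Emit:
play_rows --motion '[{"x": 0.027,"y": 0.051},{"x": 0.027,"y": 0.051},{"x": 0.027,"y": 0.051},{"x": 0.027,"y": 0.051},{"x": 0.027,"y": 0.051},{"x": 0.027,"y": 0.051},{"x": 0.027,"y": 0.051},{"x": 0.027,"y": 0.051},{"x": 0.027,"y": 0.051},{"x": 0.027,"y": 0.051}]'

```text
invalid input at $.motion[0]: expected keys ax, ay, az, x, y, z, jaw
```

```bash
python3 - <<'E'
from h import *
st=observe();print(st['t'],st['tcp_pos'],st['ee_rot'],st['opening'])
p,d=grab_frame('wrist');save('wrist1.png',p);P=cloud('wrist',d,st)
m=(P[...,2]>.15)&(P[...,2]<.175)
np.savez('/tmp/w1.npz',p=p,d=d)
K=P[m];print(len(K))
K=K[(K[:,0]<.595)&(K[:,0]>.5)]
print(len(K),K.mean(0) if len(K) else 0)
if len(K): print(cv2.minAreaRect((K[:,:2]*1000).astype(np.float32)))
E
```

```text
0.35 [0.22701238 0.58222098 0.21378127] [ 6.15376306e-05  8.25630249e-01  5.64211545e-01 -1.43338649e-04] 0.998932910842728
0
0 0
```

View pics/wrist1.png

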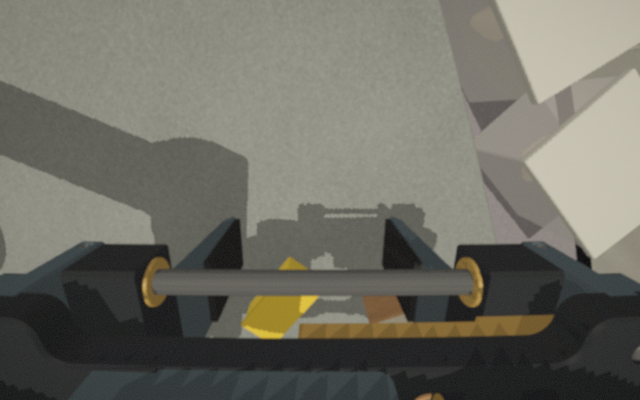

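The call was refused because every key is required. The view hasn't changed.

Emit:
play_rows --motion '[{"ax": 0,"ay": 0,"az": 9.7,"x": 0,"y": 0,"z": -0.01,"jaw": 0.33},{"ax": 0,"ay": 0,"az": 9.7,"x": 0,"y": 0,"z": -0.01,"jaw": 0.33},{"ax": 0,"ay": 0,"az": 9.7,"x": 0,"y": 0,"z": -0.01,"jaw": 0.33},{"ax": 0,"ay": 0,"az": 9.7,"x": 0,"y": 0,"z": -0.01,"jaw": 0.33},{"ax": 0,"ay": 0,"az": 9.7,"x": 0,"y": 0,"z": 0,"jaw": 0.33},{"ax": 0,"ay": 0,"az": 9.7,"x": 0,"y": 0,"z": 0,"jaw": 0.33},{"ax": 0,"ay": 0,"az": 9.5,"x": 0,"y": 0,"z": 0,"jaw": 0.33},{"ax": 0,"ay": 0,"az": 0,"x": 0.027,"y": 0.051,"z": 0,"jaw": 0.33},{"ax": 0,"ay": 0,"az": 0,"x": 0.027,"y": 0.051,"z": 0,"jaw": 0.33},{"ax": 0,"ay": 0,"az": 0,"x": 0.027,"y": 0.051,"z": 0,"jaw": 0.33}]' --newtons 30

```text
t: 1.65
tcp_pos: [0.3113, 0.4292, 0.2539]
ee_rot: [-0.0, 1.0, 0.009, 0.0]
force: [1.3, 0.4, 0.2]
opening: 0.326
```

Emit:
play_rows --motion '[{"ax": 0,"ay": 0,"az": 0,"x": 0.027,"y": 0.051,"z": 0,"jaw": 0.33},{"ax": 0,"ay": 0,"az": 0,"x": 0.027,"y": 0.051,"z": 0,"jaw": 0.33},{"ax": 0,"ay": 0,"az": 0,"x": 0.027,"y": 0.051,"z": 0,"jaw": 0.33},{"ax": 0,"ay": 0,"az": 0,"x": 0.027,"y": 0.051,"z": 0,"jaw": 0.33},{"ax": 0,"ay": 0,"az": 0,"x": 0.027,"y": 0.051,"z": 0,"jaw": 0.33},{"ax": 0,"ay": 0,"az": 0,"x": 0.027,"y": 0.051,"z": 0,"jaw": 0.33},{"ax": 0,"ay": 0,"az": 0,"x": 0.027,"y": 0.051,"z": 0,"jaw": 0.33},{"ax": 0,"ay": 0,"az": 0,"x": 0.027,"y": 0.051,"z": 0,"jaw": 0.33},{"ax": 0,"ay": 0,"az": 0,"x": 0.027,"y": 0.051,"z": 0,"jaw": 0.33},{"ax": 0,"ay": 0,"az": 0,"x": 0.027,"y": 0.051,"z": 0,"jaw": 0.33}]'

```text
t: 2.9
tcp_pos: [0.5903, -0.0764, 0.2541]
ee_rot: [0.0, 1.0, 0.009, 0.0]
force: [0.8, 1.4, -0.2]
opening: 0.333
```

```bash
python3 - <<'E'
from h import *
st=observe();print(st['t'],st['tcp_pos'],st['ee_rot'],st['opening'])
p,d=grab_frame('wrist');save('wrist2.png',p);P=cloud('wrist',d,st)
m=(P[...,2]>.15)&(P[...,2]<.175)
K=P[m];print(len(K))
K=K[(K[:,0]<.595)&(K[:,0]>.5)]
print(len(K),K.mean(0) if len(K) else 0)
if len(K): print(cv2.minAreaRect((K[:,:2]*1000).astype(np.float32)))
E
```

```text
2.9 [ 0.59025102 -0.07636885  0.25406154] [1.29087788e-05 9.99962580e-01 8.64934469e-03 1.67990804e-04] 0.33254505910365184
5749
1660 [ 0.58181925 -0.07705116  0.16562633]
((584.806396484375, -82.55626678466797), (20.712297439575195, 129.3336181640625), 1.0698591470718384)
```

View pics/wrist2.png

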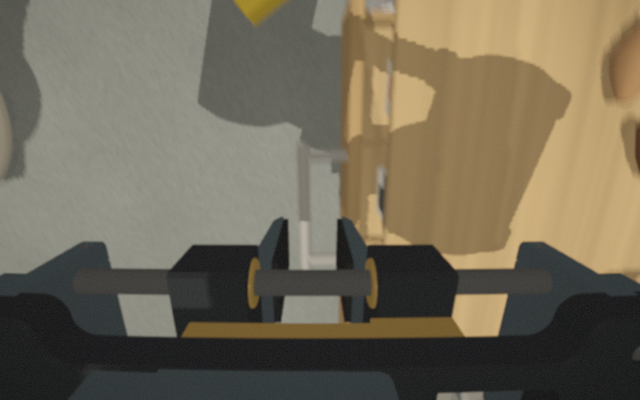

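The bar is vertical at column ~305, between the two fingers. Next: lower and grip.

Emit:
play_rows --motion '[{"ax": 0,"ay": 0,"az": 0,"x": -0.01,"y": 0.005,"z": 0.02,"jaw": 0.33},{"ax": 0,"ay": 0,"az": 0,"x": 0,"y": 0,"z": 0.03,"jaw": 0.33},{"ax": 0,"ay": 0,"az": 0,"x": 0,"y": 0,"z": 0.03,"jaw": 0.33},{"ax": 0,"ay": 0,"az": 0,"x": 0,"y": 0,"z": 0.03,"jaw": 0.33},{"ax": 0,"ay": 0,"az": 0,"x": 0,"y": 0,"z": 0,"jaw": 0.33},{"ax": 0,"ay": 0,"az": 0,"x": 0,"y": 0,"z": 0,"jaw": 0},{"ax": 0,"ay": 0,"az": 0,"x": 0,"y": 0,"z": 0,"jaw": 0},{"ax": 0,"ay": 0,"az": 0,"x": 0,"y": 0,"z": 0,"jaw": 0},{"ax": 0,"ay": 0,"az": 0,"x": 0,"y": 0,"z": 0,"jaw": 0}]' --newtons 30

```text
t: 4.08
tcp_pos: [0.5804, -0.0798, 0.1452]
ee_rot: [0.0, 1.0, 0.009, 0.001]
force: [0.4, 0.0, 7.9]
opening: 0.112
```

Gripped: the opening matches the 11 mm bar. Pull.

Emit:
play_rows --motion '[{"ax": 0,"ay": 0,"az": 0,"x": -0.006,"y": 0,"z": 0,"jaw": 0},{"ax": 0,"ay": 0,"az": 0,"x": -0.012,"y": 0,"z": 0,"jaw": 0},{"ax": 0,"ay": 0,"az": 0,"x": -0.018,"y": 0,"z": 0,"jaw": 0},{"ax": 0,"ay": 0,"az": 0,"x": -0.022,"y": 0,"z": 0,"jaw": 0},{"ax": 0,"ay": 0,"az": 0,"x": -0.022,"y": 0,"z": 0,"jaw": 0},{"ax": 0,"ay": 0,"az": 0,"x": -0.022,"y": 0,"z": 0,"jaw": 0},{"ax": 0,"ay": 0,"az": 0,"x": -0.02,"y": 0,"z": 0,"jaw": 0},{"ax": 0,"ay": 0,"az": 0,"x": -0.014,"y": 0,"z": 0,"jaw": 0},{"ax": 0,"ay": 0,"az": 0,"x": -0.01,"y": 0,"z": 0,"jaw": 0},{"ax": 0,"ay": 0,"az": 0,"x": -0.003,"y": 0,"z": 0,"jaw": 0}]'

```text
t: 5.32
tcp_pos: [0.4338, -0.0847, 0.1453]
ee_rot: [0.002, 1.0, 0.009, 0.004]
force: [21.4, -15.3, -17.4]
opening: 0.11
```

Emit:
play_rows --motion '[{"ax": 0,"ay": 0,"az": 0,"x": -0.003,"y": 0,"z": 0,"jaw": 0},{"ax": 0,"ay": 0,"az": 0,"x": 0,"y": 0,"z": 0,"jaw": 0},{"ax": 0,"ay": 0,"az": 0,"x": 0,"y": 0,"z": 0,"jaw": 0},{"ax": 0,"ay": 0,"az": 0,"x": 0,"y": 0,"z": 0,"jaw": 0}]'

```text
t: 5.82
tcp_pos: [0.4338, -0.0847, 0.1454]
ee_rot: [0.002, 1.0, 0.009, 0.006]
force: [28.3, -12.4, -23.6]
opening: 0.112
```

It stopped against resistance, so I'll release slowly, rise and check with the top camera.

Emit:
play_rows --motion '[{"ax": 0,"ay": 0,"az": 0,"x": 0.004,"y": 0,"z": 0,"jaw": 0},{"ax": 0,"ay": 0,"az": 0,"x": 0,"y": 0,"z": 0,"jaw": 0.3},{"ax": 0,"ay": 0,"az": 0,"x": 0,"y": 0,"z": 0,"jaw": 0.33},{"ax": 0,"ay": 0,"az": 0,"x": 0,"y": 0,"z": 0,"jaw": 0.33},{"ax": 0,"ay": 0,"az": 0,"x": 0,"y": 0,"z": -0.03,"jaw": 0.33},{"ax": 0,"ay": 0,"az": 0,"x": 0,"y": 0,"z": -0.06,"jaw": 0.33},{"ax": 0,"ay": 0,"az": 0,"x": 0,"y": -0.04,"z": -0.04,"jaw": 0.6},{"ax": 0,"ay": 0,"az": 0,"x": 0,"y": -0.06,"z": 0,"jaw": 1},{"ax": 0,"ay": 0,"az": 0,"x": 0,"y": -0.06,"z": 0,"jaw": 1}]'

```text
t: 6.95
tcp_pos: [0.4287, 0.0793, 0.2746]
ee_rot: [-0.0, 1.0, 0.008, 0.001]
force: [1.4, -0.8, -0.2]
opening: 0.629
```

```bash
python3 - <<'E'
from h import *
st=observe();print(st['t'],st['tcp_pos'],st['ee_rot'],st['opening'],st['joints'])
p,d=grab_frame('top');save('top1.png',cv2.resize(p[60:300,170:470],None,fx=2.6,fy=2.5,interpolation=cv2.INTER_CUBIC));np.savez('/tmp/top1.npz',p=p,d=d)
P=cloud('top',d)
for v in range(238,262):
    row=P[v,318:375]; mm=(row[:,2]>0.14)&(row[:,2]<.18)
    if mm.sum(): print(v,np.where(mm)[0].min()+318,np.where(mm)[0].max()+318,mm.sum(),np.round(np.nanmean(row[mm],0),3))
for t in ['tray_handle','tray_mid','card_tray','orange_box','grey_box','green_box']:
    for m in mark_of('top',t)[:2]:print(t,'m',round(m['score'],2),[round(m['at'][1]*640,1),round(m['at'][0]*400,1)])
    for m in regions_of('top',t)[:2]:
        Q=P[m['mask']];Q=Q[np.isfinite(Q[:,0])]
        print('  r',round(m['score'],2),np.round(np.array(m['extent'])*[640,400,640,400]),m['mask'].sum(),np.median(Q,0))
E
```

```text
6.95 [0.42869491 0.07932086 0.27456185] [-9.23411618e-05  9.99966172e-01  8.19146281e-03  7.38814582e-04] 0.6285595620644508 [4.57184505e-02 1.58124642e-01 1.69027339e+00 1.34311235e-04
 1.29171110e+00 2.92984333e-02]
238 325 365 6 [ 0.448 -0.085  0.166]
239 325 365 5 [ 0.445 -0.095  0.166]
240 325 365 6 [ 0.443 -0.085  0.164]
241 325 365 6 [ 0.44  -0.085  0.165]
242 323 368 46 [ 0.437 -0.087  0.165]
243 322 369 48 [ 0.434 -0.086  0.167]
244 322 369 48 [ 0.432 -0.087  0.167]
245 322 368 47 [ 0.429 -0.085  0.165]
246 323 325 3 [ 0.426 -0.028  0.163]
tray_handle m 0.72 [344.8, 241.1]
  r 0.6 [283. 165. 413. 247.] 4721 [ 0.56895387 -0.06992934  0.10379964]
tray_mid m 0.9 [343.6, 206.6]
  r 0.81 [280. 162. 412. 249.] 4872 [ 0.5706921  -0.0638381   0.10382425]
card_tray m 0.84 [379.6, 194.5]
  r 0.8 [363. 171. 405. 222.] 1716 [ 0.57438133 -0.19812429  0.10591896]
orange_box m 0.96 [301.4, 199.9]
  r 0.72 [290. 175. 311. 215.] 774 [0.57407269 0.02864382 0.15235666]
grey_box m 0.73 [346.6, 196.3]
  r 0.92 [334. 176. 355. 217.] 864 [ 0.56235187 -0.07710433  0.15219049]
green_box m 0.94 [162.3, 261.9]
green_box m 0.92 [215.5, 177.2]
  r 0.92 [193. 158. 233. 197.] 797 [0.62577591 0.31759608 0.04911425]
  r 0.85 [222. 110. 261. 149.] 750 [0.78964944 0.23264747 0.04912325]
```

View pics/top1.png

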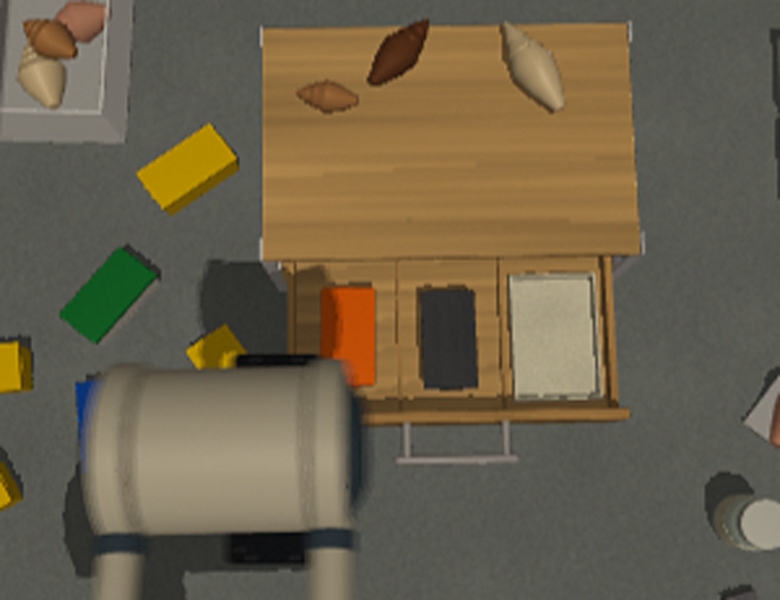

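```bash
python3 - <<'E'
from h import *
def edge(P,c0,c1,r0,r1):
    # board front edge: lowest rows with z>.175 in columns
    E=[]
    for u in range(c0,c1):
        col=P[r0:r1,u]; m=np.where((col[:,2]>.178)&(col[:,2]<.195))[0]
        if len(m): E.append(col[m.max()])
    return np.array(E)
for n,(ra,rb) in [('top0',(186,196)),('top1',(240,249))]:
    z=np.load(f'/tmp/{n}.npz');P=cloud('top',z['d'])
    E=edge(P,325,366,140,176); a=np.polyfit(E[:,1],E[:,0],1); 
    bar=[]
    for u in range(328,363):
        col=P[ra:rb,u];m=(col[:,2]>.155)&(col[:,2]<.175)
        if m.sum():bar.append(col[m].mean(0))
    b=np.array(bar);fb=np.polyfit(b[:,1],b[:,0],1)
    print(n,'edge',np.polyval(a,-.085),a,'bar',np.polyval(fb,-.085),fb,len(b))
    # panel top
    pan=[]
    for u in range(335,400):
        col=P[ra-22:ra,u];m=(col[:,2]>.162)&(col[:,2]<.176)
        if m.sum():pan.append(col[m].mean(0))
    b=np.array(pan);
    if len(b)>5: print('panel',np.median(b,0))
z=np.load('/tmp/top1.npz');p,d=z['p'],z['d'];P=cloud('top',d)
# card tray rect
hsv=cv2.cvtColor(p,cv2.COLOR_RGB2HSV)
m=np.zeros(p.shape[:2],bool);m[165:225,358:405]=True
w=m&(hsv[...,1]<60)&(hsv[...,2]>110)&(P[...,2]>.095)&(P[...,2]<.13)
Q=P[w];print('card',cv2.minAreaRect((Q[:,:2]*1000).astype(np.float32)),w.sum(),np.percentile(Q[:,2],[5,50,95]))
r=w&(P[...,2]>.114);Q=P[r];print('rim',cv2.minAreaRect((Q[:,:2]*1000).astype(np.float32)),r.sum())
dk=np.zeros_like(m);dk[170:222,330:358]=True
k=dk&(P[...,2]>.145)&(P[...,2]<.16);Q=P[k];print('grey',cv2.minAreaRect((Q[:,:2]*1000).astype(np.float32)))
E
```

```text
top0 edge 0.652851553185009 [-0.0370468   0.64970257] bar 0.579034111354484 [-0.05513312  0.5743478 ] 35
panel [ 0.6276463  -0.14479787  0.16885807]
top1 edge 0.6532477006250019 [-0.03647411  0.6501474 ] bar 0.4331187423135349 [-0.01303236  0.43201099] 35
panel [ 0.48100003 -0.14457309  0.16891358]
card ((576.3281860351562, -196.3320770263672), (143.3254852294922, 95.8390121459961), 2.3958938121795654) 1142 [0.10198517 0.10576555 0.1199683 ]
rim ((576.3281860351562, -196.3320770263672), (143.3254852294922, 95.8390121459961), 2.3958938121795654) 110
grey ((566.8045043945312, -77.7110595703125), (111.4015884399414, 58.07970428466797), 2.7392702102661133)
```

Edge to bar is now 220 mm, so the tray is at its stop; at the start it was about 73–74 mm. The rack yaw is about 2°, and the card tray centre is at about (0.576, -0.196). The picture shows orange, grey and card tray lanes from left to right. Next, the green box.

Emit:
play_rows --motion '[{"ax": 0,"ay": 0,"az": -10.5,"x": 0,"y": 0,"z": 0,"jaw": 1},{"ax": 0,"ay": 0,"az": -10.5,"x": 0,"y": 0,"z": 0,"jaw": 1},{"ax": 0,"ay": 0,"az": -10.5,"x": 0,"y": 0,"z": 0,"jaw": 1},{"ax": 0,"ay": 0,"az": -10.5,"x": 0,"y": 0,"z": 0,"jaw": 1},{"ax": 0,"ay": 0,"az": -10.4,"x": 0,"y": 0,"z": 0,"jaw": 1},{"ax": 0,"ay": 0,"az": 0,"x": 0.052,"y": 0.003,"z": 0,"jaw": 1},{"ax": 0,"ay": 0,"az": 0,"x": 0.052,"y": 0.003,"z": 0,"jaw": 1},{"ax": 0,"ay": 0,"az": 0,"x": 0.052,"y": 0.003,"z": 0,"jaw": 1},{"ax": 0,"ay": 0,"az": 0,"x": 0.052,"y": 0.003,"z": 0,"jaw": 1},{"ax": 0,"ay": 0,"az": 0,"x": 0.052,"y": 0.003,"z": 0.02,"jaw": 1}]'

```text
t: 8.85
tcp_pos: [0.5978, 0.2789, 0.2548]
ee_rot: [0.0, 0.893, 0.449, 0.001]
force: [0.1, -0.9, -0.8]
opening: 1.001
```

Emit:
play_rows --motion '[{"ax": 0,"ay": 0,"az": 0,"x": 0.053,"y": 0.003,"z": 0.02,"jaw": 1},{"ax": 0,"ay": 0,"az": 0,"x": 0,"y": 0,"z": 0.04,"jaw": 1},{"ax": 0,"ay": 0,"az": 0,"x": 0,"y": 0,"z": 0.02,"jaw": 1},{"ax": 0,"ay": 0,"az": 0,"x": 0,"y": 0,"z": 0,"jaw": 1}]'

```text
t: 9.35
tcp_pos: [0.6292, 0.3177, 0.1721]
ee_rot: [-0.0, 0.893, 0.449, -0.002]
force: [-0.7, -1.1, 1.5]
opening: 1.003
```

```bash
python3 - <<'E'
from h import *
st=observe();q=st['ee_rot'];print(st['t'],st['tcp_pos'],np.degrees(2*np.arctan2(q[2],q[1])),st['opening'],st['joints'])
p,d=grab_frame('wrist');save('wrist3.png',p);P=cloud('wrist',d,st)
p2,d2=grab_frame('top');np.savez('/tmp/top2.npz',p=p2,d=d2)
hsv=cv2.cvtColor(p,cv2.COLOR_RGB2HSV)
g=(cv2.inRange(hsv,(45,80,20),(85,255,255))>0)&(P[...,2]>.035)&(P[...,2]<.07)
Q=P[g];r=cv2.minAreaRect((Q[:,:2]*1000).astype(np.float32));print(r,g.sum(),np.median(Q[:,2]));print(cv2.boxPoints(r))
E
```

```text
9.35 [0.62917461 0.31766014 0.17207983] 53.37971392329154 1.0025854915963892 [ 3.82900941e-01  6.46588344e-01  1.17087800e+00 -3.23253029e-05
  1.32762478e+00 -5.48742982e-01]
((630.1979370117188, 319.017333984375), (56.95561981201172, 111.20658111572266), 52.2442626953125) 5475 0.04933959936302662
[[568.7995  330.54767]
 [656.7226  262.4563 ]
 [691.5964  307.487  ]
 [603.6733  375.57837]]
```

View pics/wrist3.png

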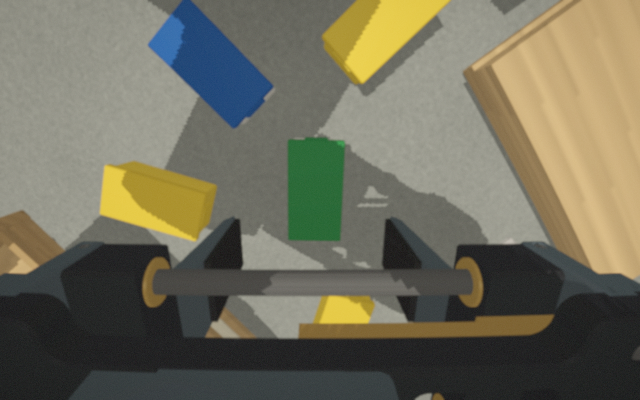

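The green box is at (315,190), midway between the fingers. Descend and grip.

Emit:
play_rows --motion '[{"ax": 0,"ay": 0,"az": 0.5,"x": 0.002,"y": 0,"z": 0.04,"jaw": 1},{"ax": 0,"ay": 0,"az": 0,"x": 0,"y": 0,"z": 0.045,"jaw": 1},{"ax": 0,"ay": 0,"az": 0,"x": 0,"y": 0,"z": 0.04,"jaw": 1},{"ax": 0,"ay": 0,"az": 0,"x": 0,"y": 0,"z": 0.025,"jaw": 1},{"ax": 0,"ay": 0,"az": 0,"x": 0,"y": 0,"z": 0,"jaw": 1},{"ax": 0,"ay": 0,"az": 0,"x": 0,"y": 0,"z": 0,"jaw": 0.4},{"ax": 0,"ay": 0,"az": 0,"x": 0,"y": 0,"z": 0,"jaw": 0.4},{"ax": 0,"ay": 0,"az": 0,"x": 0,"y": 0,"z": 0,"jaw": 0.4},{"ax": 0,"ay": 0,"az": 0,"x": 0,"y": 0,"z": 0,"jaw": 0.4}]' --newtons 25

```text
t: 10.58
tcp_pos: [0.6314, 0.32, 0.0246]
ee_rot: [0.0, 0.895, 0.445, 0.0]
force: [-0.8, -0.0, 4.7]
opening: 0.63
```

Emit:
play_rows --motion '[{"ax": 0,"ay": 0,"az": 0,"x": 0,"y": 0,"z": 0,"jaw": 0.4},{"ax": 0,"ay": 0,"az": 0,"x": 0,"y": 0,"z": -0.01,"jaw": 0.4},{"ax": 0,"ay": 0,"az": 0,"x": 0,"y": 0,"z": -0.02,"jaw": 0.4},{"ax": 0,"ay": 0,"az": 0,"x": 0,"y": 0,"z": -0.02,"jaw": 0.4},{"ax": 0,"ay": 0,"az": 0,"x": 0,"y": 0,"z": 0,"jaw": 0.4}]'

```text
t: 11.2
tcp_pos: [0.6325, 0.3204, 0.0766]
ee_rot: [0.0, 0.895, 0.445, 0.002]
force: [-0.2, -0.4, -2.3]
opening: 0.631
```

```bash
python3 - <<'E'
from h import *
st=observe();q=st['ee_rot'];print(st['t'],st['tcp_pos'],np.degrees(2*np.arctan2(q[2],q[1])),st['opening'],st['force'])
p,d=grab_frame('scene');save('scene4.png',cv2.resize(p[60:260,280:560],None,fx=2.8,fy=2.8))
p,d=grab_frame('wrist');save('wrist4.png',p)
E
```

```text
11.2 [0.6324803  0.32044578 0.07663827] 52.89651951514753 0.6312408916715632 [-0.19157951 -0.42607957 -2.32868432]
```

View pics/scene4.png

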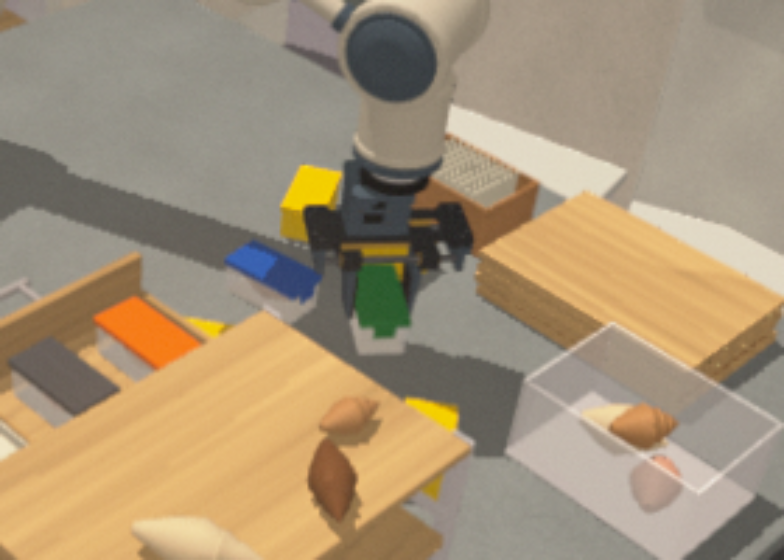

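View pics/wrist4.png

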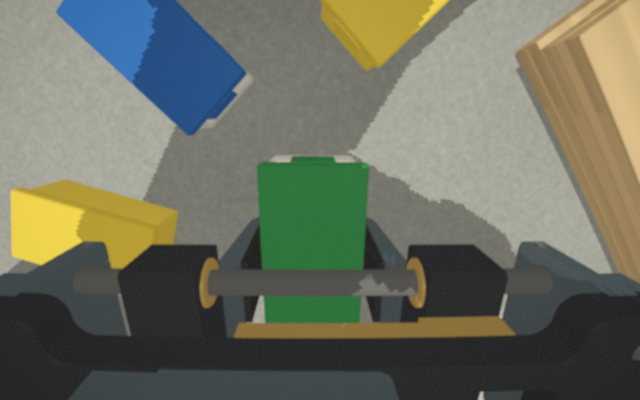

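Held level, with the opening matching the 58 mm box. Now lift, turn and carry it above the card tray.

Emit:
play_rows --motion '[{"ax": 0,"ay": 0,"az": 0,"x": 0,"y": 0,"z": -0.03,"jaw": 0.4},{"ax": 0,"ay": 0,"az": 0,"x": 0,"y": 0,"z": -0.05,"jaw": 0.4},{"ax": 0,"ay": 0,"az": -9.9,"x": 0,"y": 0,"z": -0.05,"jaw": 0.4},{"ax": 0,"ay": 0,"az": -9.9,"x": 0,"y": 0,"z": -0.05,"jaw": 0.4},{"ax": 0,"ay": 0,"az": -9.9,"x": 0,"y": 0,"z": -0.02,"jaw": 0.4},{"ax": 0,"ay": 0,"az": -9.7,"x": 0,"y": 0,"z": 0,"jaw": 0.4},{"ax": 0,"ay": 0,"az": 0,"x": -0.02,"y": -0.003,"z": 0,"jaw": 0.4},{"ax": 0,"ay": 0,"az": 0,"x": -0.04,"y": -0.006,"z": 0,"jaw": 0.4},{"ax": 0,"ay": 0,"az": 0,"x": -0.05,"y": -0.007,"z": 0,"jaw": 0.4},{"ax": 0,"ay": 0,"az": 0,"x": -0.05,"y": -0.007,"z": 0,"jaw": 0.4}]'

```text
t: 12.55
tcp_pos: [0.6136, 0.1567, 0.273]
ee_rot: [-0.0, 0.694, 0.72, -0.001]
force: [1.2, -0.0, -2.5]
opening: 0.635
```

Emit:
play_rows --motion '[{"ax": 0,"ay": 0,"az": 0,"x": -0.05,"y": -0.007,"z": 0,"jaw": 0.4},{"ax": 0,"ay": 0,"az": 0,"x": -0.05,"y": -0.008,"z": 0,"jaw": 0.4},{"ax": 0,"ay": 0,"az": 0,"x": -0.05,"y": -0.008,"z": 0,"jaw": 0.4},{"ax": 0,"ay": 0,"az": 0,"x": -0.05,"y": -0.008,"z": 0,"jaw": 0.4},{"ax": 0,"ay": 0,"az": 0,"x": -0.05,"y": -0.008,"z": 0,"jaw": 0.4},{"ax": 0,"ay": 0,"az": 0,"x": -0.045,"y": -0.007,"z": 0,"jaw": 0.4},{"ax": 0,"ay": 0,"az": 0,"x": -0.035,"y": -0.005,"z": 0,"jaw": 0.4},{"ax": 0,"ay": 0,"az": 0,"x": -0.02,"y": -0.003,"z": 0,"jaw": 0.4},{"ax": 0,"ay": 0,"az": 0,"x": 0,"y": 0,"z": 0,"jaw": 0.4}]'

```text
t: 13.68
tcp_pos: [0.5739, -0.1939, 0.2733]
ee_rot: [-0.0, 0.694, 0.72, -0.0]
force: [-0.2, 0.9, -2.2]
opening: 0.635
```

```bash
python3 - <<'E'
from h import *
st=observe();q=st['ee_rot'];print(st['t'],st['tcp_pos'],np.degrees(2*np.arctan2(q[2],q[1])),st['opening'],st['force'],st['joints'])
p,d=grab_frame('wrist');save('wrist5.png',p);P=cloud('wrist',d,st)
hsv=cv2.cvtColor(p,cv2.COLOR_RGB2HSV)
g=(cv2.inRange(hsv,(45,80,20),(85,255,255))>0)&(P[...,2]>.2)
Q=P[g];r=cv2.minAreaRect((Q[:,:2]*1000).astype(np.float32));print('green',r,g.sum(),np.percentile(Q[:,2],[5,50,95]));print(Q[:,:2].min(0),Q[:,:2].max(0))
for m in regions_of('wrist','card_tray')[:2]:
    Q=P[m['mask']];Q=Q[(Q[:,2]>.09)&(Q[:,2]<.13)];print(m['score'],m['extent'],len(Q),cv2.minAreaRect((Q[:,:2]*1000).astype(np.float32)))
p,d=grab_frame('scene');save('scene5.png',cv2.resize(p[60:330,200:480],None,fx=2.8,fy=2.2))
E
```

```text
13.675 [ 0.57391572 -0.19390396  0.27334873] 92.10214033051362 0.6350642985801644 [-0.15562486  0.88452777 -2.15859458] [-4.24326189e-01  4.17159071e-01  1.30968790e+00 -6.55392776e-05
  1.41575873e+00 -2.03180163e+00]
green ((566.302001953125, -194.8472900390625), (98.29647827148438, 65.42134094238281), 2.0436155796051025) 14180 [0.29681781 0.29808073 0.29908772]
[ 0.51683499 -0.22792345] [ 0.61585694 -0.16248146]
0.81 [0.4106, 0.304, 0.5528, 0.4012] 2900 ((522.8502807617188, -201.53323364257812), (41.81694030761719, 96.60736083984375), 5.160167217254639)
```

View pics/wrist5.png

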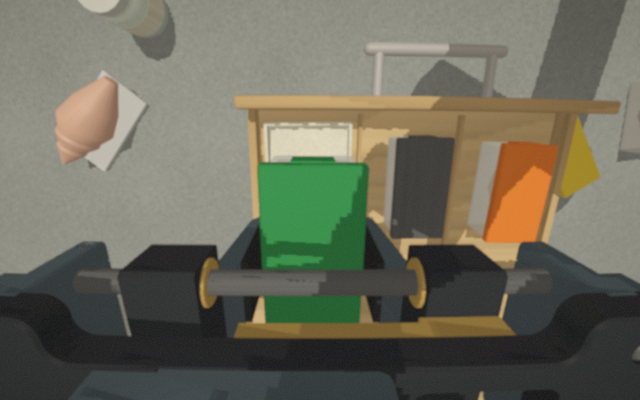

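View pics/scene5.png

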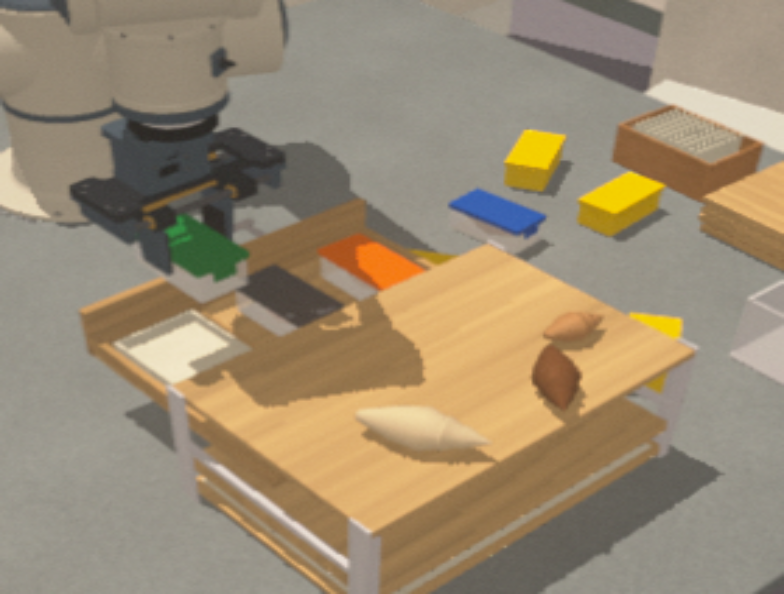

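In the wrist view the card tray is at columns 265–355, in line with the box at 262–366. Lower it.

Emit:
play_rows --motion '[{"ax": 0,"ay": 0,"az": 0,"x": -0.004,"y": 0.002,"z": 0.03,"jaw": 0.4},{"ax": 0,"ay": 0,"az": 0,"x": 0,"y": 0,"z": 0.04,"jaw": 0.4},{"ax": 0,"ay": 0,"az": 0,"x": 0,"y": 0,"z": 0.035,"jaw": 0.4},{"ax": 0,"ay": 0,"az": 0,"x": 0,"y": 0,"z": 0.02,"jaw": 0.4},{"ax": 0,"ay": 0,"az": 0,"x": 0,"y": 0,"z": 0.005,"jaw": 0.4},{"ax": 0,"ay": 0,"az": 0,"x": 0,"y": 0,"z": 0,"jaw": 0.4}]'

```text
t: 14.58
tcp_pos: [0.5771, -0.1963, 0.1444]
ee_rot: [0.0, 0.693, 0.721, 0.0]
force: [0.1, 0.4, -2.4]
opening: 0.634
```

```bash
python3 - <<'E'
from h import *
st=observe();q=st['ee_rot'];print(st['t'],st['tcp_pos'],st['force'])
p,d=grab_frame('wrist');save('wrist6.png',p)
E
```

```text
14.575 [ 0.57712937 -0.19625498  0.14437644] [ 0.11387842  0.44570947 -2.37762739]
```

View pics/wrist6.png

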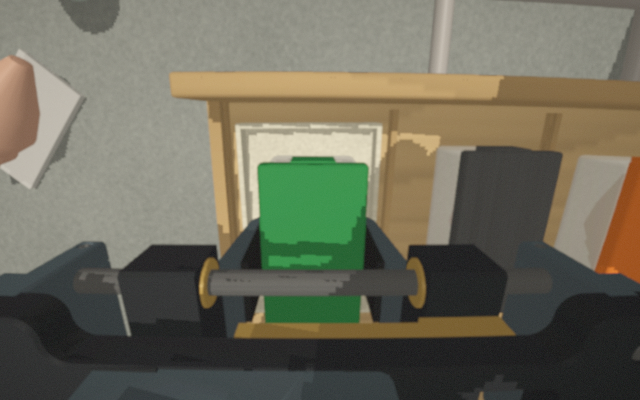

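Box centre column is 314 and the card tray's is 309 (rims at 236 and 382), so it is well inside. Lower the last 14 mm gently.

Emit:
play_rows --motion '[{"ax": 0,"ay": 0,"az": 0,"x": -0.001,"y": 0,"z": 0.005,"jaw": 0.4},{"ax": 0,"ay": 0,"az": 0,"x": 0,"y": 0,"z": 0.004,"jaw": 0.4},{"ax": 0,"ay": 0,"az": 0,"x": 0,"y": 0,"z": 0.003,"jaw": 0.4},{"ax": 0,"ay": 0,"az": 0,"x": 0,"y": 0,"z": 0.001,"jaw": 0.4},{"ax": 0,"ay": 0,"az": 0,"x": 0,"y": 0,"z": 0,"jaw": 0.4},{"ax": 0,"ay": 0,"az": 0,"x": 0,"y": 0,"z": 0,"jaw": 0.4}]'

```text
t: 15.38
tcp_pos: [0.5769, -0.1977, 0.131]
ee_rot: [0.0, 0.693, 0.721, 0.0]
force: [0.7, -0.4, -2.0]
opening: 0.636
```

Emit:
play_rows --motion '[{"ax": 0,"ay": 0,"az": 0,"x": 0,"y": 0,"z": 0.001,"jaw": 0.4},{"ax": 0,"ay": 0,"az": 0,"x": 0,"y": 0,"z": 0,"jaw": 0.4},{"ax": 0,"ay": 0,"az": 0,"x": 0,"y": 0,"z": 0,"jaw": 0.4}]'

```text
t: 15.75
tcp_pos: [0.5773, -0.1978, 0.1306]
ee_rot: [0.001, 0.693, 0.721, 0.0]
force: [-1.2, 0.2, 5.5]
opening: 0.636
```

Emit:
play_rows --motion '[{"ax": 0,"ay": 0,"az": 0,"x": 0,"y": 0,"z": 0.001,"jaw": 0.4},{"ax": 0,"ay": 0,"az": 0,"x": 0,"y": 0,"z": 0,"jaw": 0.4},{"ax": 0,"ay": 0,"az": 0,"x": 0,"y": 0,"z": 0,"jaw": 0.4}]'

```text
t: 16.12
tcp_pos: [0.5779, -0.1978, 0.1305]
ee_rot: [0.001, 0.693, 0.721, 0.001]
force: [-1.2, 4.4, 17.2]
opening: 0.63
```

Seated: contact force rose to 17 N. Back off 1 mm, open and rise.

Emit:
play_rows --motion '[{"ax": 0,"ay": 0,"az": 0,"x": 0,"y": 0,"z": -0.001,"jaw": 0.4},{"ax": 0,"ay": 0,"az": 0,"x": 0,"y": 0,"z": 0,"jaw": 0.78},{"ax": 0,"ay": 0,"az": 0,"x": 0,"y": 0,"z": 0,"jaw": 0.78},{"ax": 0,"ay": 0,"az": 0,"x": 0,"y": 0,"z": 0,"jaw": 0.78},{"ax": 0,"ay": 0,"az": 0,"x": 0,"y": 0,"z": -0.01,"jaw": 0.78},{"ax": 0,"ay": 0,"az": 0,"x": 0,"y": 0,"z": -0.03,"jaw": 0.78},{"ax": 0,"ay": 0,"az": 0,"x": 0,"y": 0,"z": -0.05,"jaw": 0.78},{"ax": 0,"ay": 0,"az": 0,"x": 0,"y": 0,"z": -0.05,"jaw": 0.78}]'

```text
t: 17.12
tcp_pos: [0.5766, -0.1976, 0.2721]
ee_rot: [0.0, 0.693, 0.721, 0.0]
force: [0.9, -0.4, -0.1]
opening: 0.779
```

```bash
python3 - <<'E'
from h import *
st=observe();q=st['ee_rot'];print(st['t'],st['tcp_pos'],st['force'],st['opening'])
p,d=grab_frame('wrist');save('wrist7.png',p);P=cloud('wrist',d,st)
hsv=cv2.cvtColor(p,cv2.COLOR_RGB2HSV)
g=(cv2.inRange(hsv,(45,80,20),(85,255,255))>0)&(P[...,2]>.1)
Q=P[g];r=cv2.minAreaRect((Q[:,:2]*1000).astype(np.float32));print('green',r,g.sum(),np.percentile(Q[:,2],[5,50,95]))
for m in regions_of('wrist','card_tray')[:2]:
    Q=P[m['mask']];Q=Q[(Q[:,2]>.09)&(Q[:,2]<.13)];print(m['score'],m['extent'],len(Q),cv2.minAreaRect((Q[:,:2]*1000).astype(np.float32)))
E
```

```text
17.125 [ 0.57664542 -0.19761439  0.27205678] [ 0.89983603 -0.36434845 -0.10741169] 0.7792161903684309
green ((576.384033203125, -198.1727294921875), (110.15280151367188, 56.61665344238281), 2.2513785362243652) 5624 [0.15415782 0.15533998 0.15644618]
0.98 [0.4144, 0.2983, 0.5544, 0.6098] 4525 ((579.8992309570312, -197.27365112304688), (157.5133056640625, 102.002685546875), 4.564509868621826)
```

View pics/wrist7.png

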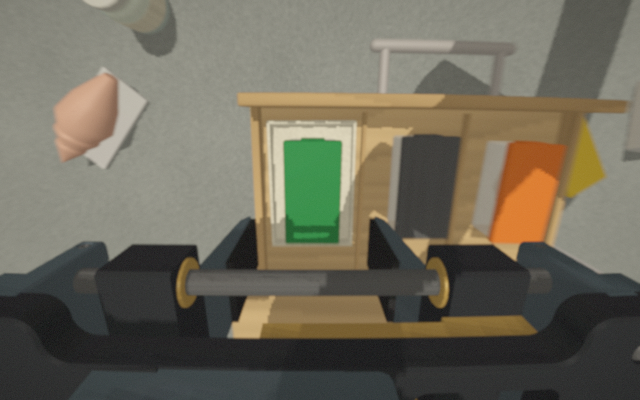

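The box is in the card tray: green lid at (313,190) inside the white rim (267–355), lid height 0.155. Now turn and go back to the handle.

Emit:
play_rows --motion '[{"ax": 0,"ay": 0,"az": 10,"x": 0,"y": 0,"z": 0,"jaw": 0.6},{"ax": 0,"ay": 0,"az": 10,"x": 0,"y": 0,"z": 0,"jaw": 0.33},{"ax": 0,"ay": 0,"az": 10,"x": 0,"y": 0,"z": 0,"jaw": 0.33},{"ax": 0,"ay": 0,"az": 10,"x": 0,"y": 0,"z": 0,"jaw": 0.33},{"ax": 0,"ay": 0,"az": 10,"x": 0,"y": 0,"z": 0,"jaw": 0.33},{"ax": 0,"ay": 0,"az": 10,"x": 0,"y": 0,"z": 0,"jaw": 0.33},{"ax": 0,"ay": 0,"az": 10,"x": 0,"y": 0,"z": 0,"jaw": 0.33},{"ax": 0,"ay": 0,"az": 10,"x": 0,"y": 0,"z": 0,"jaw": 0.33},{"ax": 0,"ay": 0,"az": 10,"x": 0,"y": 0,"z": 0,"jaw": 0.33},{"ax": 0,"ay": 0,"az": 0,"x": -0.04,"y": -0.03,"z": 0,"jaw": 0.33}]'

```text
t: 18.48
tcp_pos: [0.5367, -0.1702, 0.2696]
ee_rot: [0.0, 1.0, 0.018, 0.0]
force: [-0.5, 1.6, -0.7]
opening: 0.332
```

Emit:
play_rows --motion '[{"ax": 0,"ay": 0,"az": 0,"x": -0.04,"y": -0.034,"z": 0,"jaw": 0.33},{"ax": 0,"ay": 0,"az": 0,"x": -0.04,"y": -0.034,"z": 0,"jaw": 0.33},{"ax": 0,"ay": 0,"az": 0,"x": -0.02,"y": -0.019,"z": 0,"jaw": 0.33},{"ax": 0,"ay": 0,"az": 0,"x": 0,"y": 0,"z": 0.02,"jaw": 0.33},{"ax": 0,"ay": 0,"az": 0,"x": 0,"y": 0,"z": 0,"jaw": 0.33}]'

```text
t: 19.1
tcp_pos: [0.4315, -0.0861, 0.2496]
ee_rot: [-0.0, 1.0, 0.02, -0.001]
force: [-0.3, -0.3, 0.1]
opening: 0.33
```

```bash
python3 - <<'E'
from h import *
st=observe();q=st['ee_rot'];print(st['t'],st['tcp_pos'],np.degrees(2*np.arctan2(q[2],q[1])),st['force'],st['opening'])
p,d=grab_frame('wrist');save('wrist8.png',p);P=cloud('wrist',d,st)
K=P.reshape(-1,3);K=K[(K[:,2]>.15)&(K[:,2]<.172)&(K[:,0]<.445)&(K[:,0]>.40)&(K[:,1]<0)]
print(len(K),K.mean(0));print(cv2.minAreaRect((K[:,:2]*1000).astype(np.float32)))
K=K[K[:,0]<.437]; print(K[:,0].min(),np.percentile(K[:,0],[5,50,95]))
E
```

```text
19.1 [ 0.4315464  -0.08607116  0.24956857] 2.3127578528241517 [-0.265737   -0.29377261  0.08533719] 0.3299533910050686
1673 [ 0.43524342 -0.0815331   0.16556538]
((438.0325927734375, -87.10404968261719), (16.683073043823242, 129.12489318847656), 2.06528902053833)
0.427934062701209 [0.4290804  0.43317636 0.43656953]
```

View pics/wrist8.png

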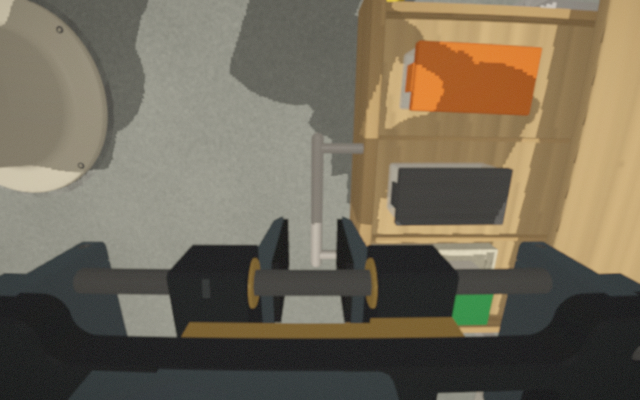

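The bar is between the fingers at column ~317. Lower and grip.

Emit:
play_rows --motion '[{"ax": 0,"ay": 0,"az": 0,"x": 0.002,"y": 0,"z": 0.03,"jaw": 0.33},{"ax": 0,"ay": 0,"az": 0,"x": 0,"y": 0,"z": 0.04,"jaw": 0.33},{"ax": 0,"ay": 0,"az": 0,"x": 0,"y": 0,"z": 0.025,"jaw": 0.33},{"ax": 0,"ay": 0,"az": 0,"x": 0,"y": 0,"z": 0.009,"jaw": 0.33},{"ax": 0,"ay": 0,"az": 0,"x": 0,"y": 0,"z": 0,"jaw": 0.15},{"ax": 0,"ay": 0,"az": 0,"x": 0,"y": 0,"z": 0,"jaw": 0},{"ax": 0,"ay": 0,"az": 0,"x": 0,"y": 0,"z": 0,"jaw": 0},{"ax": 0,"ay": 0,"az": 0,"x": 0,"y": 0,"z": 0,"jaw": 0}]' --newtons 30

```text
t: 20.15
tcp_pos: [0.4351, -0.0866, 0.1469]
ee_rot: [0.0, 1.0, 0.02, 0.001]
force: [-0.2, -0.2, 8.3]
opening: 0.107
```

Emit:
play_rows --motion '[{"ax": 0,"ay": 0,"az": 0,"x": 0.004,"y": 0,"z": 0,"jaw": 0},{"ax": 0,"ay": 0,"az": 0,"x": 0.009,"y": 0,"z": 0,"jaw": 0},{"ax": 0,"ay": 0,"az": 0,"x": 0.014,"y": 0,"z": 0,"jaw": 0},{"ax": 0,"ay": 0,"az": 0,"x": 0.017,"y": 0,"z": 0,"jaw": 0},{"ax": 0,"ay": 0,"az": 0,"x": 0.018,"y": 0,"z": 0,"jaw": 0},{"ax": 0,"ay": 0,"az": 0,"x": 0.018,"y": 0,"z": 0,"jaw": 0},{"ax": 0,"ay": 0,"az": 0,"x": 0.018,"y": 0,"z": 0,"jaw": 0},{"ax": 0,"ay": 0,"az": 0,"x": 0.016,"y": 0,"z": 0,"jaw": 0},{"ax": 0,"ay": 0,"az": 0,"x": 0.012,"y": 0,"z": 0,"jaw": 0},{"ax": 0,"ay": 0,"az": 0,"x": 0.008,"y": 0,"z": 0,"jaw": 0}]'

```text
t: 21.4
tcp_pos: [0.5692, -0.082, 0.1469]
ee_rot: [0.001, 1.0, 0.02, 0.001]
force: [-1.9, -9.0, 6.7]
opening: 0.111
```

Emit:
play_rows --motion '[{"ax": 0,"ay": 0,"az": 0,"x": 0.005,"y": 0,"z": 0,"jaw": 0},{"ax": 0,"ay": 0,"az": 0,"x": 0.004,"y": 0,"z": 0,"jaw": 0},{"ax": 0,"ay": 0,"az": 0,"x": 0.003,"y": 0,"z": 0,"jaw": 0},{"ax": 0,"ay": 0,"az": 0,"x": 0.002,"y": 0,"z": 0,"jaw": 0},{"ax": 0,"ay": 0,"az": 0,"x": 0.002,"y": 0,"z": 0,"jaw": 0},{"ax": 0,"ay": 0,"az": 0,"x": 0,"y": 0,"z": 0,"jaw": 0},{"ax": 0,"ay": 0,"az": 0,"x": 0,"y": 0,"z": 0,"jaw": 0}]'

```text
t: 22.28
tcp_pos: [0.5838, -0.0815, 0.1469]
ee_rot: [0.001, 1.0, 0.02, -0.0]
force: [-6.4, -9.2, 9.1]
opening: 0.114
```

Emit:
play_rows --motion '[{"ax": 0,"ay": 0,"az": 0,"x": 0.001,"y": 0,"z": 0,"jaw": 0},{"ax": 0,"ay": 0,"az": 0,"x": 0.001,"y": 0,"z": 0,"jaw": 0},{"ax": 0,"ay": 0,"az": 0,"x": 0.001,"y": 0,"z": 0,"jaw": 0},{"ax": 0,"ay": 0,"az": 0,"x": 0,"y": 0,"z": 0,"jaw": 0}]'

```text
t: 22.78
tcp_pos: [0.5838, -0.0814, 0.1467]
ee_rot: [0.001, 1.0, 0.02, -0.003]
force: [-24.6, -11.7, 21.9]
opening: 0.111
```

Hard stop reached. Ease the preload, release and rise.

Emit:
play_rows --motion '[{"ax": 0,"ay": 0,"az": 0,"x": -0.002,"y": 0,"z": 0,"jaw": 0},{"ax": 0,"ay": 0,"az": 0,"x": 0,"y": 0,"z": 0,"jaw": 0.33},{"ax": 0,"ay": 0,"az": 0,"x": 0,"y": 0,"z": 0,"jaw": 0.33},{"ax": 0,"ay": 0,"az": 0,"x": 0,"y": 0,"z": 0,"jaw": 0.33},{"ax": 0,"ay": 0,"az": 0,"x": 0,"y": 0,"z": -0.03,"jaw": 0.33},{"ax": 0,"ay": 0,"az": 0,"x": 0,"y": 0,"z": -0.05,"jaw": 0.33},{"ax": 0,"ay": 0,"az": 0,"x": -0.04,"y": -0.03,"z": -0.03,"jaw": 0.33},{"ax": 0,"ay": 0,"az": 0,"x": -0.05,"y": -0.03,"z": 0,"jaw": 0.33},{"ax": 0,"ay": 0,"az": 0,"x": -0.05,"y": -0.03,"z": 0,"jaw": 0.33},{"ax": 0,"ay": 0,"az": 0,"x": 0,"y": 0,"z": 0,"jaw": 0.33}]'

```text
t: 24.02
tcp_pos: [0.4382, 0.0056, 0.2561]
ee_rot: [-0.0, 1.0, 0.021, -0.001]
force: [0.7, 0.7, 0.1]
opening: 0.33
```

```bash
python3 - <<'E'
from h import *
st=observe();print(st['t'],st['tcp_pos'],st['force'],st['opening'])
p,d=grab_frame('top');save('top9.png',cv2.resize(p[60:300,170:520],None,fx=2.2,fy=2.2,interpolation=cv2.INTER_CUBIC))
P=cloud('top',d)
z=np.load('/tmp/top0.npz');P0=cloud('top',z['d'])
for n,Q in [('start',P0),('now',P)]:
    pan=[];bar=[]
    for u in range(370,400):
        col=Q[160:195,u];m=(col[:,2]>.162)&(col[:,2]<.175)
        if m.sum():pan.append(np.nanmean(col[m],0))
    for u in range(328,363):
        col=Q[186:198,u];m=(col[:,2]>.155)&(col[:,2]<.175)
        if m.sum():bar.append(col[m].mean(0))
    print(n,'panel',np.median(pan,0) if pan else None,'bar',np.median(bar,0) if bar else None)
p,d=grab_frame('scene');save('scene9.png',p)
E
```

```text
24.025 [0.43823098 0.00564875 0.25610416] [0.6958083  0.69704817 0.12762846] 0.3298988782207353
start panel [ 0.6284995  -0.19357002  0.16867006] bar [ 0.57820583 -0.08437468  0.16554542]
now panel [ 0.63135124 -0.19352488  0.16878984] bar [ 0.58095613 -0.08437935  0.16567436]
```

View pics/top9.png

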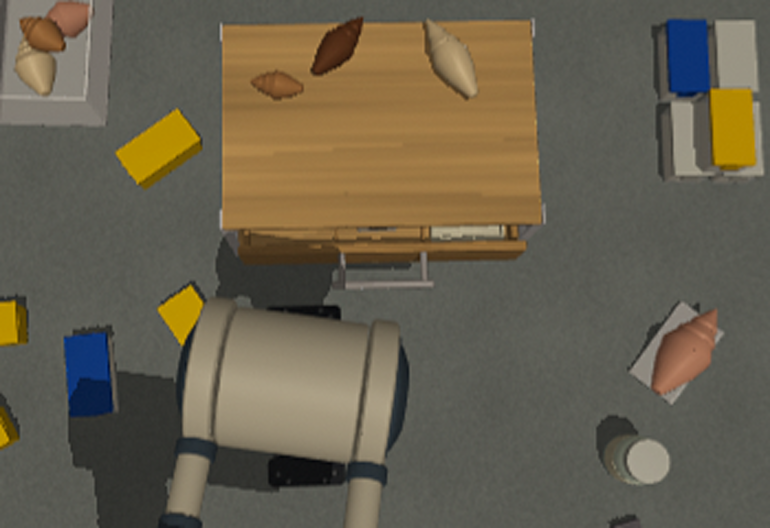

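View pics/scene9.png

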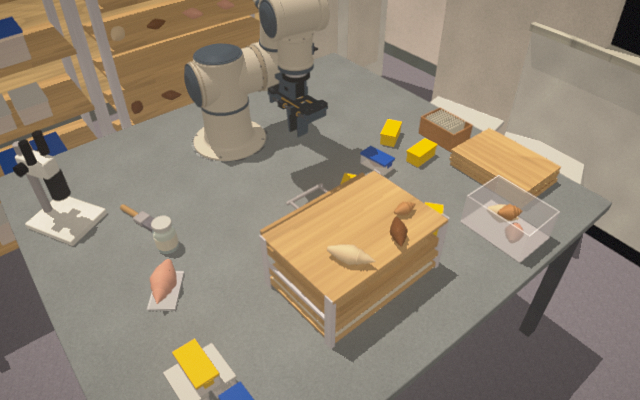

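```bash
python3 - <<'E'
from h import *
print(sign_off(),observe()['t'])
E
```

```text
the job is handed in; nothing more can be done
the job is handed in; nothing more can be done
```

The job is handed in at about 24 s of the 70 s limit. The green-lidded box is in the card tray and the tray is fully home.

**What I did:** I gripped the bar handle and pulled the tray to its stop. I then picked up the green-lidded box, lowered it into the card tray in the right lane until it made contact, and released it. Finally I gripped the handle again, pushed the tray to its hard stop, let go and backed away.

**Last checks:**
- **Tray out:** the bar sat 220 mm from the top board's edge, which matches the stop. Arm travel read only about 147 mm, because the tray seems to have started about 3 mm out.
- **Box placed:** after release its lid was centred at (0.576, -0.198). The card tray measured (0.576, -0.196) from the top camera and (0.580, -0.197) from the wrist camera. The lid height was 0.155 m, and the box stood level.
- **Tray home:** the panel and bar are 2.8 mm further in than at the start.
- **Bystanders:** the blue-lidded box, whelk and jar looked unmoved in the last pictures, and the arm was clear with about 1 N or less on the tool.

**Not checked:** with the tray shut, the box is hidden under the top board, so I did not see it again after the push.

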